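# Switch the bench on for a cut, in order

## Task

Get the workbench ready for a cut by touching its wireless switches in this order: first the lamp (the pod with the small round cap), then the dust extractor (square cap), then the router (long bar cap). Push each cap down lightly with a fingertip until it is well down and stays there, and leave the wide mushroom stop cap up. Do not pick up or shove the pods or anything else on the bench.

Things in the scene. Friction and masses are not known exactly. Their poses are not given: they have to be found in the camera images.
- lamp_pod: Work lamp switch pod: 66 mm square, grey, loose on the bench, 0.3 to 0.65 kg, housing 39 mm high; origin at the centre of its underside, z up. Its one black cap sits in the middle: a SMALL ROUND flat-topped cap, 30 mm diameter.
- lamp_top (a point): Work lamp switch pod: centre of the top of that cap, moves with it.
- lamp_cap (a joint): Work lamp switch pod: how far that cap is pushed down, m: 0 = fully up (cap top 60 mm above the bench), 0.012 = at its bottom stop (48 mm). It resists with about 2.5 to 3.5 N and stays where it is left; it is switched on once it is more than 0.006 down; past the bottom stop it sinks up to 6 mm further on a stiff spring (5 to 12 N), which is allowed and springs back; over 25 N breaks it.
- dust_pod: Dust extractor switch pod: 66 mm square, grey, loose on the bench, 0.3 to 0.65 kg, housing 39 mm high; origin at the centre of its underside, z up. Its one black cap sits in the middle: a SQUARE flat-topped cap, 36 x 36 mm.
- dust_top (a point): Dust extractor switch pod: centre of the top of that cap, moves with it.
- dust_cap (a joint): Dust extractor switch pod: how far that cap is pushed down, m: 0 = fully up (cap top 60 mm above the bench), 0.012 = at its bottom stop (48 mm). It resists with about 2.5 to 3.5 N and stays where it is left; it is switched on once it is more than 0.006 down; past the bottom stop it sinks up to 6 mm further on a stiff spring (5 to 12 N), which is allowed and springs back; over 25 N breaks it.
- router_pod: Router switch pod: 66 mm square, grey, loose on the bench, 0.3 to 0.65 kg, housing 39 mm high; origin at the centre of its underside, z up. Its one black cap sits in the middle: a LONG NARROW BAR cap, 18 mm along the pod's x by 56 mm along its y, flat-topped.
- router_top (a point): Router switch pod: centre of the top of that cap, moves with it.
- router_cap (a joint): Router switch pod: how far that cap is pushed down, m: 0 = fully up (cap top 60 mm above the bench), 0.012 = at its bottom stop (48 mm). It resists with about 2.5 to 3.5 N and stays where it is left; it is switched on once it is more than 0.006 down; past the bottom stop it sinks up to 6 mm further on a stiff spring (5 to 12 N), which is allowed and springs back; over 25 N breaks it.
- stop_pod: Stop pod, to be left alone: 66 mm square, grey, loose on the bench, 0.3 to 0.65 kg, housing 39 mm high; origin at the centre of its underside, z up. Its one black cap sits in the middle: a WIDE DOMED MUSHROOM cap, 58 mm diameter, nearly as wide as the pod.
- stop_top (a point): Stop pod, to be left alone: centre of the top of that cap, moves with it.
- stop_cap (a joint): Stop pod, to be left alone: how far that cap is pushed down, m: 0 = fully up (cap top 60 mm above the bench), 0.012 = at its bottom stop (48 mm). It resists with about 2.5 to 3.5 N and stays where it is left; it is switched on once it is more than 0.006 down; past the bottom stop it sinks up to 6 mm further on a stiff spring (5 to 12 N), which is allowed and springs back; over 25 N breaks it.
- tape: Bystander: black and yellow tape measure, 68 x 38 x 56 mm high plus a hook 14 mm out at its +x foot, origin under its centre.
- chisel: Bystander: chisel lying flat, 230 mm long along its x, 20 mm high, wooden handle to -x; origin at the ferrule on the underside.
- plane: Bystander: steel block plane, 150 mm along its x, 48 mm wide, about 50 mm high, origin under its centre.
- offcut: Bystander: pale timber offcut, 160 (x) x 45 x 40 mm high, origin under its centre.
- mallet: Bystander: wooden mallet lying on its side; head 60 x 110 x 66 mm high at its origin, handle 200 mm along its -x.
- glue: Bystander: upright yellow glue bottle, 56 mm diameter, 115 mm high, origin under its centre.
There are look-alikes about, which are no part of the job. What is shaped like the lamp_pod but orange or yellow is not meant. Leave any orange look-alike of the router_pod alone.

How it is judged (in metres and radians):
On the way, in this order (a step that is already met when the one before it is completed fails the run):
1. the lamp's round cap is down, the square and bar caps still up (value of joint lamp_cap above 0.006 m and value of joint each of dust_cap, router_cap below 0.006 m), for 0.1 s.
2. then the extractor's square cap is down too, the bar cap still up (value of joint each of lamp_cap, dust_cap above 0.006 m and value of joint router_cap below 0.006 m), for 0.1 s.
3. then the router's bar cap is down too (value of joint each of lamp_cap, dust_cap, router_cap above 0.006 m), for 0.1 s.
At the end, for the whole second after the job is handed in: Round, square and bar caps are each more than 6 mm down, the mushroom cap less than 4 mm; all four pods stand upright, at rest, within 25 mm of where they started, and the bystanders within 30 mm of where they started (all of step 3 and value of joint stop_cap below 0.004 m and distance of each of lamp_pod, dust_pod, router_pod, stop_pod from where it was at the start of the episode below 0.025 m and angle between each of lamp_pod, dust_pod, router_pod, stop_pod's own z axis and vertical below 0.15 rad and linear speed of each of lamp_pod, dust_pod, router_pod, stop_pod below 0.02 m/s and distance of each of tape, chisel, plane, offcut, mallet, glue from where it was at the start of the episode below 0.03 m); the robot touches nothing.
It fails at once if out of order: the extractor is on before the lamp, or the router before the extractor ((value of joint dust_cap above 0.006 m and value of joint lamp_cap below 0.006 m) or (value of joint router_cap above 0.006 m and value of joint dust_cap below 0.006 m)).
It fails at once if the mushroom stop is pushed down 4 mm or more (value of joint stop_cap above 0.004 m).
It fails at once if a pod is pressed with more than 25 N (contact force between any of the fingers, the arm and lamp_pod above 25 N or contact force between any of the fingers, the arm and dust_pod above 25 N or contact force between any of the fingers, the arm and router_pod above 25 N or contact force between any of the fingers, the arm and stop_pod above 25 N).
It fails at once if a pod is lifted, tipped or shoved (12 mm up, 0.25 rad, 25 mm) (height (world z) of any of lamp_pod, dust_pod, router_pod, stop_pod above 0.012 m or angle between any of lamp_pod, dust_pod, router_pod, stop_pod's own z axis and vertical above 0.25 rad or distance of any of lamp_pod, dust_pod, router_pod, stop_pod from where it was at the start of the episode above 0.025 m).
It fails at once if a bystander is lifted or shoved 30 mm (distance of any of tape, chisel, plane, offcut, mallet, glue from where it was at the start of the episode above 0.03 m).
It also fails if it takes over 51 s, if anything falls off the work surface, if the arm or the gripper's body presses on something with over 40 N, if the wrist force passes 120 N, or if a joint passes its speed limit or range.

## Robot

A 6-joint arm with a two-finger parallel gripper is mounted at the origin on the work surface. World frame = base frame: x ahead of the robot, y to its left, z up, the work surface at z = 0. Lengths are in mm, angles in rad, forces in N, time in s.
With the tool pointing down it reaches from about 350 to 975 mm from the base axis. Payload 7.1 kg.
Tool frame: the origin (TCP) lies midway between the tips of the shut fingers; the grasp point (between the pads) lies 19 mm behind it (ctrl.hold_point_z is the distance from the TCP to the grasp point, in mm); z points along the fingers, y is the direction in which the jaws open and shut (so a half turn about z gives the same grasp; the last joint's range is limited). The gripper opens to 88 mm and grips with 3 to 60 N. Pads are 20 mm wide; open, the fingers measure 115 mm over their backs; the gripper's body (75 mm by 178 mm) begins 61 mm behind the grasp point.
Start: joints at [1.311, 0.423, 1.63, -0, 1.089, -0.019], TCP at [149.018, 606.958, 199.075] pointing down, gripper open.
Joint ranges: [-3, 3], [-0.9, 2.11], [0.09, 2.58], [-1.31, 4.45], [0.11, 2.69], [-2.54, 2.54]. Speed limits (rad/s): [2.39, 2.39, 3.01, 3.14, 3.14, 3.14].

## Interface

Orientations are given as a rotation vector (axis times angle).
In Python, from workcell import ctrl, eyes gives the robot as it stands.
- The arm moves only by the tool move_arm, never from a script. Its argument "deltas" is a list of rows, each a list of 6 numbers: the shift along the tool's x, y, z in mm, then the turn, a rotation vector about the tool's x, y, z in rad. A call has 1 to 5 rows; each row shifts and turns the pose as measured when the row begins, along the tool's axes as they then stand; what a row does not reach is not made up. A row lasts 1/12 s, in which the tool goes at most 41.7 mm and 7.16 degrees, less where a joint would pass 70% of its speed; a pose out of reach is approached as far as the arm can. A call is refused whole if a number of a shift passes 41.7 or a number of a turn 0.125, either way. A call with a gripper value outside its range is refused whole. "hand" is the closure, from -1 (fully open) to 1 (shut), set as the call begins (left out, the last holds). The fingers move at their own pace and stop on an object; the grip force is fixed at half the most. Time passes only in rows, so rows that do not move let the fingers close. It gives the time, the measured TCP pose, the force and the opening at its end, in the units of the state.
- ctrl.get_obs(): the state, without advancing time (a new reading comes with each control period).
- eyes.get_image(name): name is "side" or "top"; returns a dict with "frame" (384x512x3 uint8, red, green, blue), "range_z" (384x512 float32, mm along the optical axis (not along the pixel's ray), 0 where there is no reading), "fx", "fy", "cx", "cy" (pixels), "cam_to_world" (4x4, takes a point from camera to world coordinates). Camera axes: x right, y down, z forward; pixel columns grow to the right and rows downward; lengths in mm; the calibration is good to about 2 mm. A picture is of the moment at which its call begins.
- ctrl.close_job(): hands the job in, once; it reports no verdict.
The state is a dict: "t": time; "qpos": joint angles; "qvel": joint speeds; "joint_torque": joint torques, N m; "ee_pos": TCP position; "orientation": TCP orientation; "ft_force": force on the tool from outside, world axes, zero at the start; "moment": the same for the moment, N m; "width": finger opening in mm.
Only numpy, scipy, OpenCV 4.12 (cv2) and the standard library are available. Lean on these libraries where they do the work, as an engineer would, in place of code of your own. Each camera call takes 0.05 s, during which the arm holds its last target.

## Working session

There is one attempt and no reset: what is moved stays moved. The work goes in short steps, Python scripts to look and compute and a tool call to move; the robot and the scene stay as the last step left them, time stands still between calls to the robot, and variables do not carry over. Pictures are saved under pics/ and viewed, and the job is handed in when it is done.

Besides the shell and the picture viewer there is one more tool, called after "Request:" as name([rows], argument=value, ...), one row to a line, values as JSON. move_arm: Moves the arm, as the interface text tells. Its arguments: {"type":"object","properties":{"deltas":{"type":"array"},"hand":{"type":"number"}},"required":["deltas"]}

```bash
ls; mkdir -p pics
cat > look.py <<'E'
import sys,cv2,numpy as np
from workcell import ctrl,eyes
n=sys.argv[1]
for v in ("side","top"):
    d=eyes.get_image(v)
    cv2.imwrite(f"pics/{n}_{v}.png",cv2.resize(d["frame"][:,:,::-1],(800,600),interpolation=cv2.INTER_CUBIC))
    np.savez(f"{n}_{v}.npz",**d)
    print(v,d["fx"],d["fy"],d["cx"],d["cy"]);print(np.round(d["cam_to_world"],3))
o=ctrl.get_obs()
for k in o: print(k,np.round(o[k],3))
E
python3 look.py a
```

```text
pics
side 359.7230623979001 359.7230623979001 254.78092005773672 188.04172788674595
[[-8.38000e-01 -3.82000e-01  3.88000e-01  2.28863e+02]
 [-5.45000e-01  6.09000e-01 -5.77000e-01  5.38231e+02]
 [-1.60000e-02 -6.95000e-01 -7.18000e-01  6.85959e+02]
 [ 0.00000e+00  0.00000e+00  0.00000e+00  1.00000e+00]]
top 485.17867485169904 485.17867485169904 264.6520241639591 188.1804295566774
[[-2.30000e-02 -9.81000e-01  1.90000e-01  3.25449e+02]
 [-1.00000e+00  2.10000e-02 -1.30000e-02  4.63050e+01]
 [ 9.00000e-03 -1.90000e-01 -9.82000e-01  1.27701e+03]
 [ 0.00000e+00  0.00000e+00  0.00000e+00  1.00000e+00]]
t 0.1
qpos [ 1.311  0.424  1.631 -0.     1.089 -0.019]
qvel [ 0.001  0.001 -0.003 -0.002  0.    -0.001]
joint_torque [ 0.0000e+00 -5.4562e+01 -2.7433e+01  6.5000e-02  1.9000e-02 -0.0000e+00]
ee_pos [148.88  606.464 198.366]
orientation [-3.770e-01 -3.119e+00  2.000e-03]
ft_force [-0.275  0.402 -0.751]
moment [ 0.015 -0.009  0.016]
width 87.948
```

View pics/a_top.png

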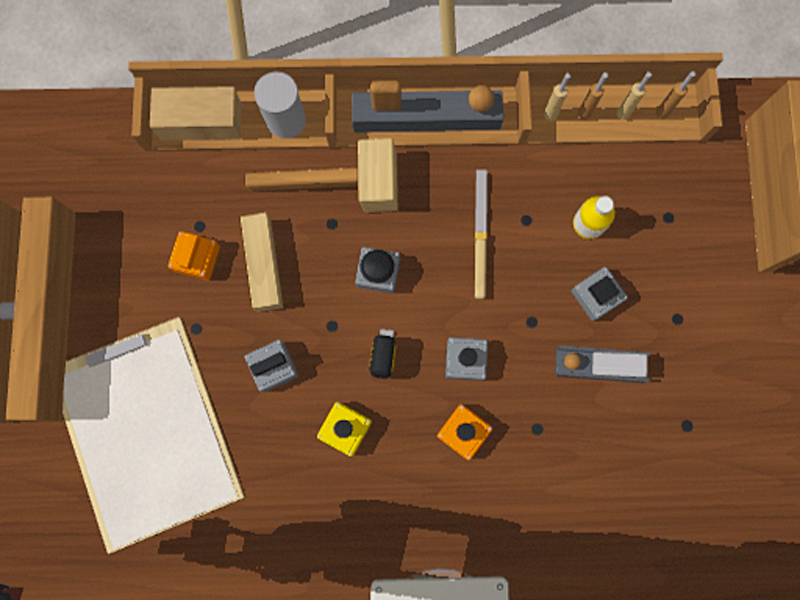

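View pics/a_side.png

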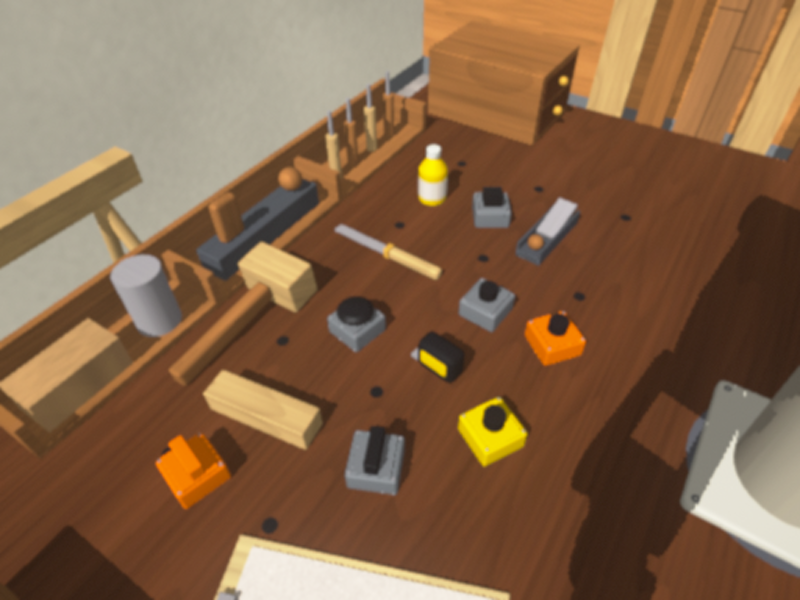

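Candidates (top picture, 800x600):
- Lamp: grey with round cap at (467,358). The yellow (344,429) and orange (465,432) ones are look-alikes.
- Dust: grey with square cap at (601,291), the only one.
- Router: grey with bar cap at (270,364). The orange one at (195,255) is a look-alike.
- Stop: mushroom cap at (378,266), to be avoided.

Next I'll check these in close crops.

```bash
cat > crops.py <<'E'
import numpy as np,cv2
P={"top":[(299,229),(384,187),(173,233)],"side":[(312,188),(315,129),(240,290)]}
rows=[]
for v in P:
    d=np.load(f"a_{v}.npz");im=d["frame"][:,:,::-1]
    r=[]
    for (u,w) in P[v]:
        c=im[w-22:w+22,u-22:u+22]
        c=cv2.resize(c,(264,264),interpolation=cv2.INTER_NEAREST)
        for k in range(0,44,4):
            cv2.putText(c,str(u-22+k) if k%8==0 else "",(k*6,8),0,0.3,(0,255,255),1)
            cv2.putText(c,str(w-22+k) if k%8==0 else "",(0,k*6+8),0,0.3,(0,255,0),1)
            if k%8==0: cv2.line(c,(k*6,0),(k*6,263),(90,120,90),1);cv2.line(c,(0,k*6),(263,k*6),(90,120,90),1)
        r.append(c)
    rows.append(np.hstack(r))
cv2.imwrite("pics/crops.png",np.vstack(rows))
E
python3 crops.py
```

```text
(no output)
```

View pics/crops.png

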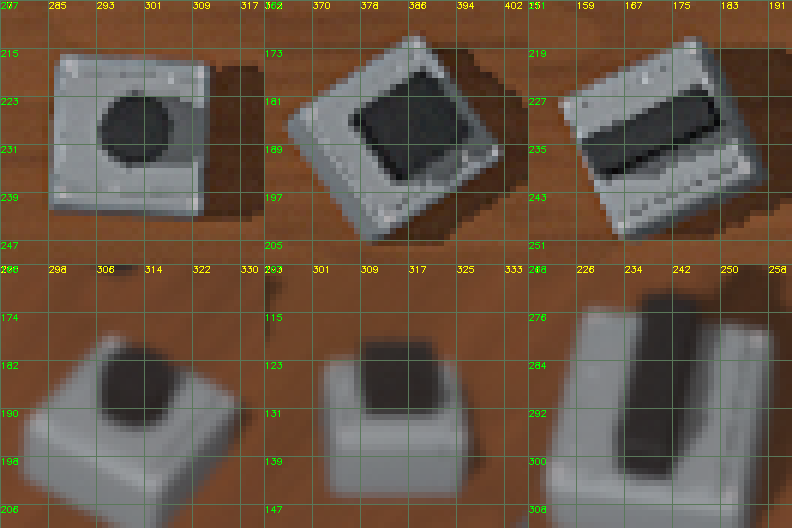

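The crops confirm the choice: three grey pods with a round cap (299,228), a square cap (386,187) and a bar cap (172,233) in top-camera pixels. Next I'll measure the cap tops from both views.

```bash
cat > meas.py <<'E'
import numpy as np,sys,cv2
n=sys.argv[1]
P={"lamp":[(299,229),(312,186)],"dust":[(385,186),(315,125)],"router":[(172,232),(240,286)],"stop":[(241,171),(227,200)]}
def pts(d):
    z=d["range_z"];v,u=np.mgrid[:z.shape[0],:z.shape[1]]
    p=np.stack([(u-d["cx"])/d["fx"]*z,(v-d["cy"])/d["fy"]*z,z,np.ones_like(z)],-1)
    return (p@d["cam_to_world"].T)[...,:3]
D={v:np.load(f"{n}_{v}.npz") for v in("top","side")}
X={v:pts(D[v]) for v in D}
for k,pp in P.items():
    for v,(u,w) in zip(("top","side"),pp):
        c=X[v][w,u]; W=X[v][w-25:w+26,u-25:u+26].reshape(-1,3); W=W[np.linalg.norm(W[:,:2]-c[:2],axis=1)<42]
        zs=c[2]
        m=W[abs(W[:,2]-zs)<4]
        (cx,cy),(a,b),ang=cv2.minAreaRect(m[:,:2].astype(np.float32))
        print(k,v,"z",np.round(np.median(m[:,2]),1),"ctr",np.round([cx,cy],1),"size",round(a,1),round(b,1),"ang",round(ang,1),"n",len(m),"mean",np.round(m.mean(0),1))
E
python3 meas.py a
```

```text
lamp top z 60.7 ctr [457.2 -54.5] size 25.3 25.4 ang 86.5 n 74 mean [457.6 -54.4  60.8]
lamp side z 58.2 ctr [456.  -52.7] size 27.3 30.2 ang 27.1 n 90 mean [456.3 -52.3  58.1]
dust top z 59.5 ctr [ 562.5 -283.6] size 35.4 36.7 ang 31.7 n 153 mean [ 562.4 -283.3   59.2]
dust side z 57.9 ctr [ 562.6 -281.7] size 35.7 37.7 ang 29.1 n 103 mean [ 562.4 -279.9   57.9]
router top z 58.9 ctr [452.9 268. ] size 18.2 54.4 ang 24.1 n 123 mean [452.3 267.1  58.8]
router side z 58.5 ctr [452.1 269.6] size 18.1 57.4 ang 24.2 n 258 mean [451.1 271.2  58.4]
stop top z 60.1 ctr [614.1  90.3] size 46.2 41.1 ang 64.2 n 114 mean [611.5  89.5  60.5]
stop side z 56.2 ctr [610.1  91.6] size 50.0 51.1 ang 8.1 n 264 mean [609.   93.9  56.2]
```

```bash
cat > go.py <<'E'
import sys,numpy as np
from scipy.spatial.transform import Rotation as R
from workcell import ctrl
o=ctrl.get_obs();M=R.from_rotvec(o["orientation"]);p=np.array(o["ee_pos"])
print("t",round(float(o["t"]),2),"p",p.round(1),"F",np.round(o["ft_force"],2),"w",round(float(o["width"]),1));print(M.as_matrix().round(3).tolist())
t=np.array([float(a) for a in sys.argv[1:4]]);d=M.inv().apply(t-p)
n=int(np.ceil(np.linalg.norm(d)/40));print("tool delta",d.round(1),"rows",n,"each",(d/n).round(1))
# tilt correction
z=M.apply([0,0,1]);print("tilt corr (tool)",M.inv().apply(np.cross(z,[0,0,-1])).round(4))
E
python3 go.py 456.5 -53.5 190
```

```text
t 0.1 p [148.9 606.5 198.4] F [-0.28  0.4  -0.75] w 87.9
[[-0.971, 0.238, -0.0], [0.238, 0.971, -0.001], [0.0, -0.001, -1.0]]
tool delta [-456.1 -567.6    9.2] rows 19 each [-24.  -29.9   0.5]
tilt corr (tool) [-0.0014 -0.      0.    ]
```

Request:
move_arm([
  [-24,-30,0,0,0,0],
  [-24,-30,0,0,0,0],
  [-24,-30,0,0,0,0],
  [-24,-30,0,0,0,0],
  [-24,-30,0,0,0,0],
], hand=1)

```text
t: 0.52
ee_pos: [228.9, 431.6, 195.7]
orientation: [-0.364, -3.119, 0.001]
ft_force: [0.6, 0.1, -0.2]
width: 58.3
```

Request:
move_arm([
  [-24,-30,0,0,0,0],
  [-24,-30,0,0,0,0],
  [-24,-30,0,0,0,0],
  [-24,-30,0,0,0,0],
  [-24,-30,0,0,0,0],
])

```text
t: 0.93
ee_pos: [311.9, 248.6, 194.8]
orientation: [-0.359, -3.119, 0.003]
ft_force: [0.2, 0.1, 0.1]
width: 24.4
```

```bash
python3 go.py 456.5 -53.5 150
```

```text
t 0.93 p [311.9 248.6 194.8] F [0.19 0.07 0.09] w 24.4
[[-0.974, 0.227, -0.002], [0.227, 0.974, -0.002], [0.002, -0.002, -1.0]]
tool delta [-209.5 -261.3   45. ] rows 9 each [-23.3 -29.    5. ]
tilt corr (tool) [-0.0023 -0.0016 -0.    ]
```

Request:
move_arm([
  [-24,-30,5,0,0,0],
  [-24,-30,5,0,0,0],
  [-24,-30,5,0,0,0],
  [-24,-30,5,0,0,0],
  [-24,-30,5,0,0,0],
])

```text
t: 1.35
ee_pos: [396.7, 66.3, 170.3]
orientation: [0.356, 3.12, -0.0]
ft_force: [1.2, 0.7, -0.5]
width: 0.4
```

Request:
move_arm([
  [-22,-28,5,0,0,0],
  [-22,-28,5,0,0,0],
  [-22,-28,5,0,0,0],
  [0,0,0,0,0,0],
  [0,0,0,0,0,0],
])

```text
t: 1.77
ee_pos: [445.1, -42.7, 153.7]
orientation: [0.37, 3.118, -0.001]
ft_force: [-0.5, 1.0, -1.1]
width: 0.7
```

```bash
python3 go.py 456.5 -53.5 85
```

```text
t 1.77 p [445.1 -42.7 153.7] F [-0.53  1.03 -1.09] w 0.7
[[-0.972, 0.234, 0.002], [0.234, 0.972, -0.001], [-0.002, -0.001, -1.0]]
tool delta [-13.4  -7.8  68.7] rows 2 each [-6.7 -3.9 34.4]
tilt corr (tool) [-0.0005  0.0022 -0.    ]
```

Request:
move_arm([
  [-7,-4,25,0,0,0],
  [-6,-4,25,0,0,0],
  [0,0,18,0,0,0],
  [0,0,0,0,0,0],
  [0,0,0,0,0,0],
])

```text
t: 2.18
ee_pos: [456.1, -51.6, 84.6]
orientation: [0.369, 3.116, -0.0]
ft_force: [-0.6, 0.3, 1.0]
width: 0.3
```

```bash
python3 go.py 456.5 -53.5 65; python3 look.py b >/dev/null
python3 - <<'E'
import cv2,numpy as np
a=np.load("b_side.npz")["frame"][:,:,::-1];b=np.load("b_top.npz")["frame"][:,:,::-1]
c=lambda i,x,y:cv2.resize(i[y:y+90,x:x+90],(400,400),interpolation=cv2.INTER_CUBIC)
cv2.imwrite("pics/b.png",np.hstack([c(b,255,180),c(a,270,130)]))
E
```

```text
t 2.18 p [456.1 -51.6  84.6] F [-0.6   0.33  1.  ] w 0.3
[[-0.972, 0.233, 0.003], [0.233, 0.972, -0.001], [-0.004, 0.0, -1.0]]
tool delta [-0.7 -1.8 19.6] rows 1 each [-0.7 -1.8 19.6]
tilt corr (tool) [ 0.0001  0.0035 -0.    ]
```

View pics/b.png

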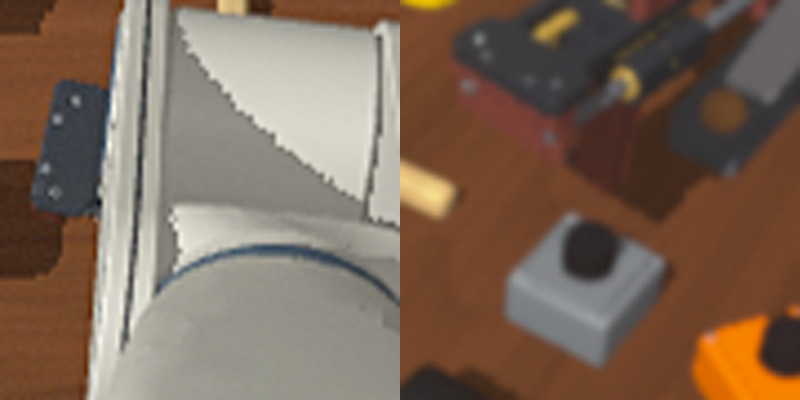

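```bash
cat > proj.py <<'E'
import numpy as np,sys
n=sys.argv[1];p=np.array([float(a) for a in sys.argv[2:5]]+[1])
for v in("top","side"):
    d=np.load(f"{n}_{v}.npz");q=np.linalg.inv(d["cam_to_world"])@p
    print(v,d["fx"]*q[0]/q[2]+d["cx"],d["fy"]*q[1]/q[2]+d["cy"],q[2])
E
python3 proj.py b 456.1 -51.6 84.6;python3 proj.py b 456.1 -51.6 60
```

```text
top 298.6437524146323 227.4086146197518 1196.705864550678
side 313.4240409962643 176.5331037908722 860.6542330225928
top 297.8809759978537 228.49401636886603 1220.8548002364153
side 312.40396011088916 183.7714951535115 878.3265334916041
```

View pics/b_side.png

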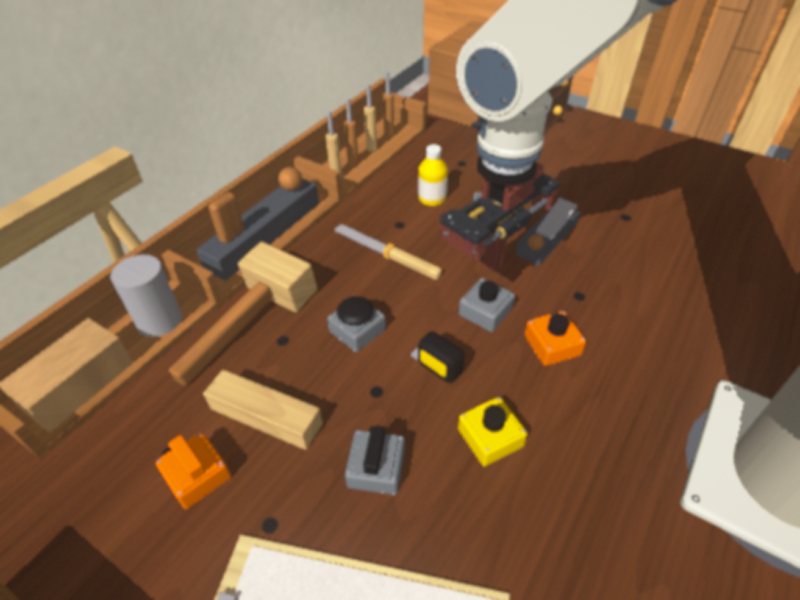

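View pics/b_top.png

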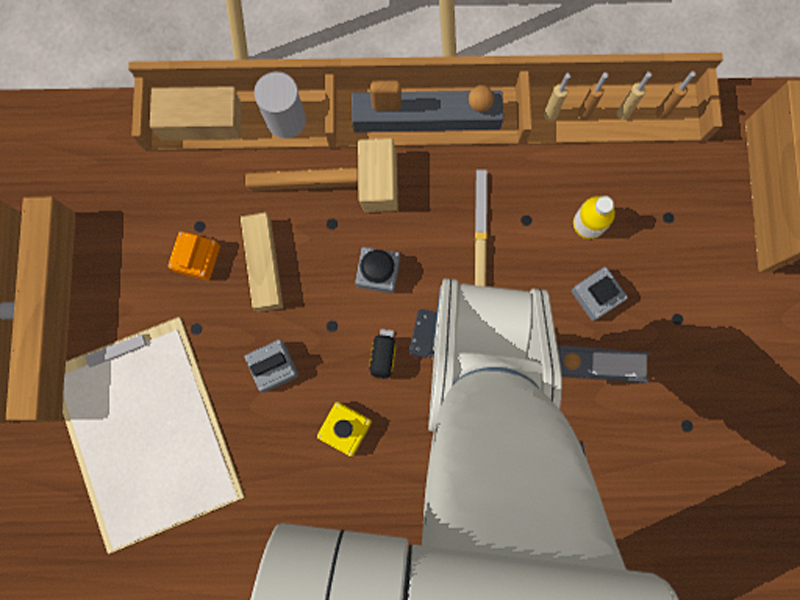

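Run:
```python
import numpy as np,cv2
d=np.load("b_side.npz");im=d["frame"][:,:,::-1]
c=cv2.resize(im[130:200,280:350],(700,700),interpolation=cv2.INTER_NEAREST)
c=cv2.convertScaleAbs(c,alpha=1.6,beta=20)
for k in range(0,70,10):
    cv2.putText(c,str(280+k),(k*10,10),0,0.4,(0,255,255),1);cv2.putText(c,str(130+k),(0,k*10+10),0,0.4,(0,255,0),1)
cv2.drawMarker(c,(334,465),(255,0,255))
cv2.imwrite("pics/b2.png",cv2.resize(c,(590,590)))
z=d["range_z"];v,u=np.mgrid[:384,:512]
p=np.stack([(u-d["cx"])/d["fx"]*z,(v-d["cy"])/d["fy"]*z,z,np.ones_like(z)],-1)@d["cam_to_world"].T
for r in range(160,184,2): print(r,[tuple(p[r,c,:3].round().astype(int).tolist()) for c in range(308,328,3)])
```

```text
160 [(441, 29, 204), (463, -41, 142), (456, -40, 146), (448, -38, 152), (445, -50, 144), (497, -213, -3), (488, -215, 0)]
162 [(530, -184, -4), (464, -44, 133), (455, -40, 140), (447, -38, 146), (445, -51, 137), (493, -205, -2), (485, -209, -2)]
164 [(525, -174, -1), (463, -44, 128), (455, -41, 134), (448, -41, 137), (445, -52, 130), (489, -198, -3), (482, -201, -2)]
166 [(519, -163, 2), (463, -44, 121), (454, -42, 127), (447, -42, 130), (444, -51, 125), (485, -188, -1), (478, -193, -1)]
168 [(517, -158, -1), (461, -42, 118), (453, -41, 122), (446, -41, 126), (444, -54, 117), (481, -181, -1), (474, -185, -1)]
170 [(513, -150, 0), (461, -43, 111), (454, -43, 114), (447, -44, 117), (444, -55, 110), (479, -176, -4), (471, -178, -2)]
172 [(509, -144, -1), (502, -148, -1), (452, -41, 110), (446, -43, 111), (481, -162, -2), (475, -167, -2), (467, -170, -1)]
174 [(506, -137, -1), (499, -141, -1), (492, -147, -3), (485, -150, -1), (478, -154, -1), (471, -159, -1), (464, -163, -1)]
176 [(502, -130, -1), (495, -135, -2), (489, -142, -5), (482, -144, -2), (475, -148, -2), (468, -154, -3), (460, -155, 0)]
178 [(499, -123, -2), (491, -126, 0), (485, -133, -2), (478, -136, -1), (471, -141, -2), (464, -145, -2), (457, -148, -1)]
180 [(480, -79, 37), (465, -62, 60), (459, -66, 59), (475, -130, -3), (468, -134, -2), (460, -137, -1), (454, -143, -3)]
182 [(469, -53, 59), (462, -56, 59), (456, -61, 58), (450, -64, 60), (464, -127, -2), (457, -131, -1), (450, -134, 0)]
```

View pics/b2.png

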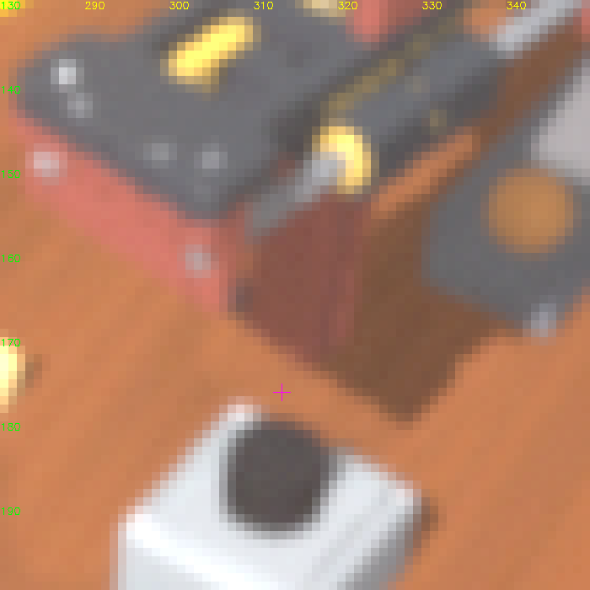

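Run:
```python
import numpy as np
d=np.load("b_side.npz")
z=d["range_z"];v,u=np.mgrid[:384,:512]
p=np.stack([(u-d["cx"])/d["fx"]*z,(v-d["cy"])/d["fy"]*z,z,np.ones_like(z)],-1)@d["cam_to_world"].T
for r in range(136,172,2): print(r,[tuple(p[r,c,:3].round().astype(int).tolist()) for c in (285,290,295,300,304,307,310,313)])
```

```text
136 [(504, 15, 230), (496, 9, 229), (487, 3, 230), (482, -11, 222), (477, -20, 218), (475, -29, 213), (471, -36, 210), (465, -39, 211)]
138 [(501, 20, 230), (492, 14, 229), (483, 10, 230), (481, -10, 218), (476, -18, 214), (474, -28, 209), (467, -29, 211), (462, -33, 211)]
140 [(498, 25, 229), (489, 21, 230), (481, 15, 229), (472, 10, 230), (481, -30, 199), (473, -28, 204), (465, -26, 209), (450, -4, 230)]
142 [(494, 32, 230), (486, 25, 229), (477, 21, 230), (469, 16, 230), (462, 11, 230), (472, -28, 199), (452, 5, 230), (447, 2, 230)]
144 [(495, 30, 223), (483, 32, 230), (474, 26, 229), (465, 23, 231), (460, 15, 228), (454, 13, 229), (449, 10, 230), (445, 4, 227)]
146 [(495, 29, 218), (481, 35, 228), (471, 33, 231), (463, 25, 229), (456, 23, 231), (451, 19, 229), (447, 15, 229), (445, 3, 221)]
148 [(495, 29, 212), (481, 34, 222), (469, 36, 229), (460, 32, 230), (453, 28, 229), (448, 24, 229), (443, 21, 229), (456, -24, 192)]
150 [(499, 20, 199), (481, 33, 216), (468, 37, 224), (458, 36, 228), (451, 33, 229), (446, 29, 229), (441, 26, 229), (454, -23, 188)]
152 [(497, 23, 196), (485,
[... 637 characters left out ...]
, 145)]
162 [(583, -145, 0), (572, -154, -1), (560, -162, -2), (458, 31, 193), (448, 33, 199), (442, 31, 201), (466, -43, 133), (458, -41, 138)]
164 [(580, -139, -1), (568, -148, -2), (556, -154, -1), (456, 32, 189), (447, 34, 195), (443, 29, 193), (466, -44, 126), (457, -41, 132)]
166 [(575, -132, -1), (563, -138, 0), (551, -145, 0), (540, -156, -3), (447, 34, 189), (523, -164, -1), (465, -45, 119), (457, -43, 125)]
168 [(572, -126, -3), (559, -130, 0), (548, -139, -1), (537, -149, -3), (526, -153, -1), (520, -159, -3), (465, -44, 114), (456, -40, 122)]
170 [(567, -118, -2), (556, -125, -2), (543, -132, -1), (532, -139, -1), (522, -143, 1), (516, -151, -2), (464, -44, 108), (455, -41, 114)]
```

The camera puts the fingertips at z≈107 while the state says 84.6. I'll check again before descending.

```bash
cat > tip.py <<'E'
import numpy as np,sys
from workcell import ctrl,eyes
o=ctrl.get_obs();P=np.array(o["ee_pos"]);d=eyes.get_image("side");o2=ctrl.get_obs()
print("obs",P.round(1),"t",round(float(o["t"]),2),"q",np.round(o["qpos"],3),"F",np.round(o["ft_force"],1),"after",np.round(o2["ee_pos"],1))
z=d["range_z"];v,u=np.mgrid[:384,:512]
p=(np.stack([(u-d["cx"])/d["fx"]*z,(v-d["cy"])/d["fy"]*z,z,np.ones_like(z)],-1)@d["cam_to_world"].T)[...,:3]
m=(np.linalg.norm(p[...,:2]-P[:2],axis=-1)<22)&(p[...,2]>66)&(p[...,2]<150)
W=p[m]; print("finger pts",len(W),"z percentiles",np.percentile(W[:,2],[0,2,5,10]).round(1),"lowest mean",W[W[:,2]<np.percentile(W[:,2],5)].mean(0).round(1), "x range",np.percentile(W[:,0],[3,97]).round(1),"ymax",np.percentile(W[:,1],[50,97]).round(1))
np.savez("cur_side.npz",**d)
E
python3 tip.py
```

```text
obs [456.5 -51.7  85.4] t 2.28 q [-0.138  0.367  2.069 -0.     0.701 -1.474] F [ 1.3 -0.9 -0.4] after [457.1 -51.9  85.7]
finger pts 162 z percentiles [107.9 109.5 110.3 112.6] lowest mean [453.3 -46.8 109.4] x range [443.5 468.2] ymax [-42.7 -38.6]
```

Request:
move_arm([
  [0,-2,6,0,0,0],
  [0,0,6,0,0,0],
  [0,0,5,0,0,0],
  [0,0,4,0,0,0],
  [0,0,0,0,0,0],
])

```text
t: 2.75
ee_pos: [459.0, -53.5, 66.2]
orientation: [0.365, 3.107, -0.001]
ft_force: [-0.5, -0.1, 0.3]
width: 0.4
```

```bash
python3 tip.py;python3 - <<'E'
import cv2,numpy as np
a=np.load("cur_side.npz")["frame"][:,:,::-1]
cv2.imwrite("pics/c.png",cv2.convertScaleAbs(cv2.resize(a[140:220,270:350],(560,560),interpolation=cv2.INTER_NEAREST),alpha=1.5,beta=15))
E
```

```text
obs [459.  -53.5  66.2] t 2.75 q [-0.142  0.404  2.077 -0.     0.647 -1.478] F [-0.5 -0.1  0.3] after [459.  -53.5  66.4]
finger pts 197 z percentiles [87.7 91.3 92.  95.1] lowest mean [453.8 -47.6  90.8] x range [445.5 470.2] ymax [-43.9 -38.4]
```

View pics/c.png

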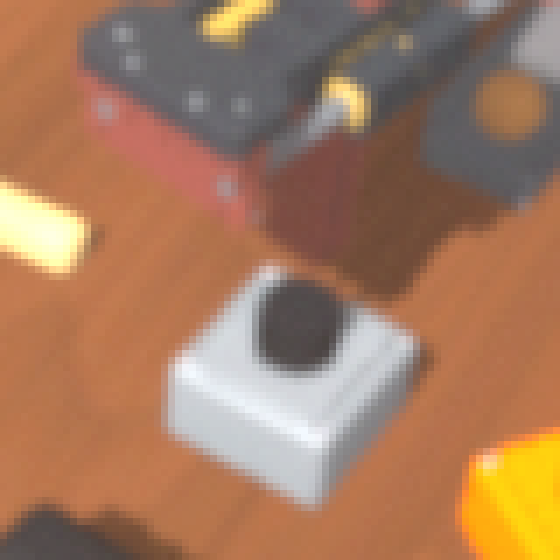

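Request:
move_arm([
  [2,0,4,0,0,0],
  [0,0,3,0,0,0],
  [0,0,3,0,0,0],
])

```text
t: 3.05
ee_pos: [457.6, -53.2, 56.1]
orientation: [0.366, 3.106, -0.001]
ft_force: [-0.4, 0.4, 0.1]
width: 0.4
```

```bash
python3 go.py 456.5 -53.5 40
```

```text
t 3.05 p [457.6 -53.2  56.1] F [-0.38  0.36  0.12] w 0.4
[[-0.973, 0.232, 0.014], [0.232, 0.973, -0.002], [-0.014, 0.001, -1.0]]
tool delta [ 1.2 -0.6 16.1] rows 1 each [ 1.2 -0.6 16.1]
tilt corr (tool) [0.0011 0.0143 0.    ]
```

No contact at a reported z of 56, although the cap top is at 60. That agrees with the camera: the real tips are about 22 mm above the reported TCP. I'll continue with a guarded descent.

Request:
move_arm([
  [1,0,4,0,0.014,0],
  [0,0,3,0,0,0],
  [0,0,3,0,0,0],
])

```text
t: 3.3
ee_pos: [456.5, -52.9, 44.9]
orientation: [-0.367, -3.119, -0.002]
ft_force: [1.2, -0.0, 0.1]
width: 0.3
```

Request:
move_arm([
  [0,0,2,0,0,0],
  [0,0,2,0,0,0],
])

```text
t: 3.47
ee_pos: [456.4, -52.9, 40.0]
orientation: [-0.367, -3.118, -0.002]
ft_force: [-0.2, -0.3, -0.2]
width: 0.6
```

```bash
python3 go.py 456.5 -53.5 40; sed -i 's/>66)/>52)/' tip.py; python3 tip.py
```

```text
t 3.47 p [456.4 -52.9  40. ] F [-0.21 -0.32 -0.23] w 0.6
[[-0.973, 0.232, -0.002], [0.232, 0.973, 0.002], [0.002, 0.001, -1.0]]
tool delta [-0.3 -0.5  0. ] rows 1 each [-0.3 -0.5  0. ]
tilt corr (tool) [ 0.0011 -0.0021 -0.    ]
obs [456.4 -52.9  40. ] t 3.47 q [-1.420e-01  4.600e-01  2.081e+00  2.000e-03  6.030e-01 -1.480e+00] F [-0.2 -0.3 -0.2] after [456.1 -52.9  39.8]
finger pts 237 z percentiles [52.2 53.  55.2 57.2] lowest mean [455.9 -43.6  53.5] x range [443.8 468.2] ymax [-43.7 -37.5]
```

Request:
move_arm([
  [0,0,2,0,0,0],
])

```text
t: 3.6
ee_pos: [456.3, -52.9, 37.7]
orientation: [-0.367, -3.118, -0.002]
ft_force: [-0.8, -0.6, 0.1]
width: 0.4
```

Request:
move_arm([
  [0,0,2,0,0,0],
])

```text
t: 3.68
ee_pos: [456.3, -52.9, 35.6]
orientation: [-0.367, -3.118, -0.002]
ft_force: [-1.0, -0.2, 3.1]
width: 0.4
```

```bash
cat > snap.py <<'E'
import sys,cv2,numpy as np
from workcell import ctrl,eyes
u,v,n=int(sys.argv[1]),int(sys.argv[2]),sys.argv[3]
d=eyes.get_image("side");a=d["frame"][:,:,::-1]
cv2.imwrite(f"pics/{n}.png",cv2.convertScaleAbs(cv2.resize(a[v-35:v+35,u-35:u+35],(560,560),interpolation=cv2.INTER_NEAREST),alpha=1.5,beta=15))
o=ctrl.get_obs();print(np.round(o["ee_pos"],1),np.round(o["ft_force"],1),round(float(o["t"]),2))
E
python3 snap.py 312 180 d
```

```text
[456.2 -52.9  35.4] [0.8 0.7 0.6] 3.73
```

View pics/d.png

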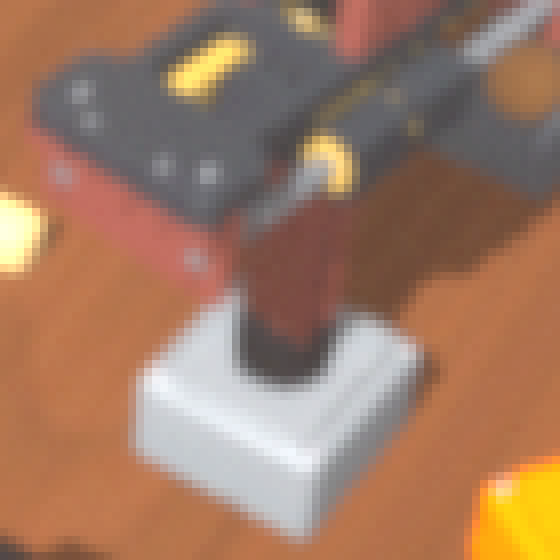

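Contact came at a reported z of about 36.5, with 3.1 N on the tool. The picture shows the fingers centred on the round cap. I'll press about 10 mm from there.

Request:
move_arm([
  [0,0,2,0,0,0],
  [0,0,2,0,0,0],
])

```text
t: 3.9
ee_pos: [456.3, -52.9, 31.5]
orientation: [-0.367, -3.118, -0.002]
ft_force: [-0.5, -0.3, 3.4]
width: 0.4
```

Request:
move_arm([
  [0,0,2,0,0,0],
])

```text
t: 3.98
ee_pos: [456.3, -52.9, 29.5]
orientation: [-0.367, -3.118, -0.002]
ft_force: [-0.8, 0.1, 2.5]
width: 0.5
```

Request:
move_arm([
  [0,0,2,0,0,0],
])

```text
t: 4.07
ee_pos: [456.2, -52.9, 27.4]
orientation: [-0.367, -3.118, -0.002]
ft_force: [-1.2, 0.2, 2.7]
width: 0.3
```

Request:
move_arm([
  [0,0,1,0,0,0],
])

```text
t: 4.15
ee_pos: [456.3, -52.9, 26.2]
orientation: [-0.367, -3.118, -0.002]
ft_force: [-0.7, -0.1, 3.3]
width: 0.4
```

Request:
move_arm([
  [0,0,1,0,0,0],
])

```text
t: 4.23
ee_pos: [456.3, -52.9, 25.1]
orientation: [-0.367, -3.118, -0.002]
ft_force: [-0.8, 0.1, 2.3]
width: -0.1
```

Request:
move_arm([
  [0,0,1,0,0,0],
])

```text
t: 4.32
ee_pos: [456.3, -52.9, 24.0]
orientation: [-0.367, -3.118, -0.002]
ft_force: [-1.7, -0.4, 5.2]
width: 0.5
```

The bottom stop shows at a reported z of about 24.3 (5.2 N), so the lamp cap is fully down. Now I'll lift and go to the dust pod.

Request:
move_arm([
  [0,0,-5,0,0,0],
  [0,0,-15,0,0,0],
  [0,0,-30,0,0,0],
  [0,0,-30,0,0,0],
  [0,0,-30,0,0,0],
])

```text
t: 4.73
ee_pos: [451.6, -52.4, 132.3]
orientation: [-0.366, -3.104, -0.003]
ft_force: [0.8, 0.2, 0.7]
width: 0.3
```

```bash
python3 snap.py 312 185 e;python3 go.py 562.5 -282.5 130
```

```text
[455.2 -52.9 137.5] [ 1.8 -0.8  4.5] 4.78
t 4.78 p [455.2 -52.9 137.5] F [ 1.81 -0.81  4.47] w 0.4
[[-0.973, 0.232, -0.007], [0.232, 0.973, 0.002], [0.008, 0.001, -1.0]]
tool delta [-157.7 -198.4    6.2] rows 7 each [-22.5 -28.3   0.9]
tilt corr (tool) [ 0.0005 -0.0077 -0.    ]
```

View pics/e.png

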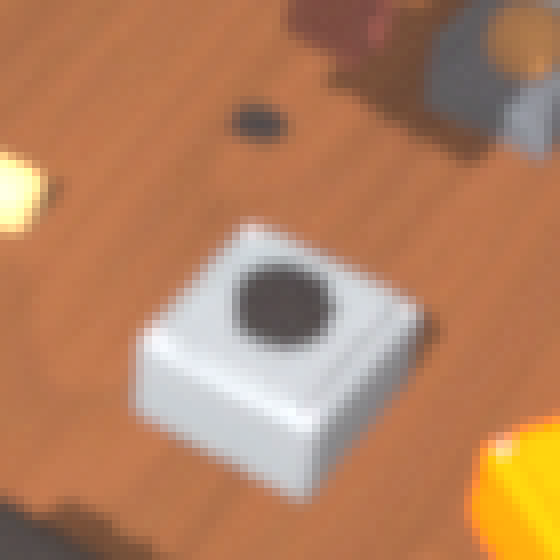

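The lamp cap is down flat and the pod hasn't moved. Next is the dust pod.

Request:
move_arm([
  [-23,-29,0,0,0,0],
  [-23,-29,0,0,0,0],
  [-23,-29,0,0,0,0],
  [-23,-29,0,0,0,0],
  [-23,-29,0,0,0,0],
])

```text
t: 5.2
ee_pos: [536.1, -221.3, 142.7]
orientation: [0.353, 3.121, 0.002]
ft_force: [0.4, 0.3, 0.2]
width: 0.4
```

Request:
move_arm([
  [-20,-25,0,0,0,0],
  [-20,-25,0,0,0,0],
  [0,0,0,0,0,0],
])

```text
t: 5.45
ee_pos: [567.8, -288.2, 143.3]
orientation: [0.358, 3.116, -0.002]
ft_force: [0.2, 0.4, 1.0]
width: 0.3
```

```bash
python3 go.py 562.5 -282.5 50
```

```text
t 5.45 p [ 567.8 -288.2  143.3] F [0.17 0.43 1.02] w 0.3
[[-0.974, 0.227, 0.005], [0.227, 0.974, -0.002], [-0.005, -0.001, -1.0]]
tool delta [ 7.   4.5 93.2] rows 3 each [ 2.3  1.5 31.1]
tilt corr (tool) [-0.0008  0.0053  0.    ]
```

Request:
move_arm([
  [4,2,25,0,0.005,0],
  [3,2,25,0,0,0],
  [0,0,20,0,0,0],
  [0,0,8,0,0,0],
  [0,0,0,0,0,0],
])

```text
t: 5.87
ee_pos: [562.8, -285.1, 63.3]
orientation: [0.364, 3.117, -0.003]
ft_force: [-0.8, -0.3, 0.1]
width: 0.5
```

```bash
python3 go.py 562.5 -282.5 40; python3 tip.py; python3 snap.py 315 125 f
```

```text
t 5.87 p [ 562.8 -285.1   63.3] F [-0.76 -0.28  0.1 ] w 0.5
[[-0.973, 0.231, 0.003], [0.231, 0.973, -0.002], [-0.004, -0.001, -1.0]]
tool delta [ 1.   2.5 23.3] rows 1 each [ 1.   2.5 23.3]
tilt corr (tool) [-0.0014  0.0036 -0.    ]
obs [ 562.8 -285.1   63.3] t 5.87 q [-4.870e-01  6.010e-01  1.696e+00 -1.000e-03  8.400e-01 -1.825e+00] F [-0.8 -0.3  0.1] after [ 563.  -285.1   64. ]
finger pts 289 z percentiles [53.3 54.7 56.3 57.5] lowest mean [ 556.4 -275.3   54.9] x range [547.9 577.4] ymax [-276.3 -266.8]
[ 563.9 -285.6   65.2] [-0.3  0.8  0.3] 5.97
```

View pics/f.png

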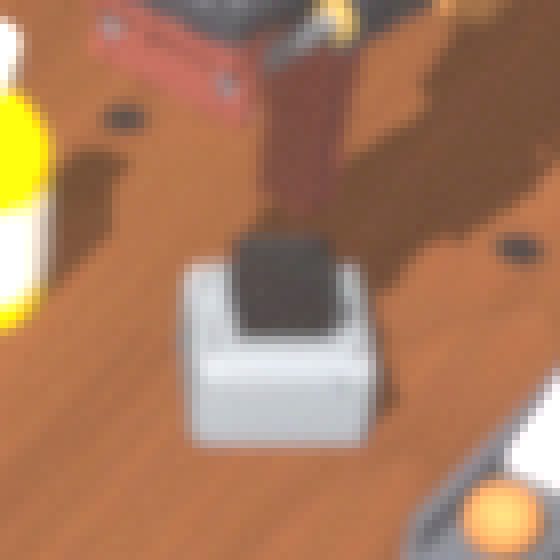

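Request:
move_arm([
  [1,2,6,0,0.004,0],
  [0,1,6,0,0,0],
  [0,0,4,0,0,0],
  [0,0,3,0,0,0],
  [0,0,2,0,0,0],
])

```text
t: 6.38
ee_pos: [567.1, -283.0, 47.5]
orientation: [0.362, 3.111, -0.008]
ft_force: [0.2, 0.2, -0.3]
width: 0.4
```

```bash
python3 go.py 562.5 -282.5 36
```

```text
t 6.38 p [ 567.1 -283.    47.5] F [ 0.22  0.23 -0.32] w 0.4
[[-0.973, 0.23, 0.009], [0.229, 0.973, -0.006], [-0.01, -0.004, -1.0]]
tool delta [ 4.7 -0.5 11.5] rows 1 each [ 4.7 -0.5 11.5]
tilt corr (tool) [-0.0041  0.0097 -0.    ]
```

Request:
move_arm([
  [4,0,2,-0.004,0.01,0],
  [0,0,2,0,0,0],
  [0,0,2,0,0,0],
])

```text
t: 6.63
ee_pos: [563.1, -282.1, 41.3]
orientation: [-0.363, -3.12, -0.0]
ft_force: [-0.3, -0.5, 0.3]
width: 0.6
```

```bash
python3 go.py 562.5 -282.5 36
```

```text
t 6.63 p [ 563.1 -282.1   41.3] F [-0.28 -0.48  0.31] w 0.6
[[-0.973, 0.229, -0.001], [0.229, 0.973, 0.0], [0.001, 0.0, -1.0]]
tool delta [ 0.5 -0.5  5.3] rows 1 each [ 0.5 -0.5  5.3]
tilt corr (tool) [ 0.0001 -0.0006  0.    ]
```

Request:
move_arm([
  [0,0,2,0,0,0],
  [0,0,2,0,0,0],
])

```text
t: 6.8
ee_pos: [563.1, -282.3, 36.9]
orientation: [-0.363, -3.12, -0.0]
ft_force: [-0.1, 0.2, -0.2]
width: 0.6
```

Request:
move_arm([
  [0,0,2,0,0,0],
])

```text
t: 6.88
ee_pos: [563.1, -282.4, 34.9]
orientation: [-0.363, -3.12, -0.0]
ft_force: [-0.6, 0.9, 2.6]
width: -0.2
```

Request:
move_arm([
  [0,0,2,0,0,0],
])

```text
t: 6.97
ee_pos: [563.1, -282.4, 32.8]
orientation: [-0.363, -3.12, -0.0]
ft_force: [-0.0, 0.5, 2.6]
width: 0.6
```

```bash
python3 snap.py 315 125 g
```

```text
[ 563.1 -282.3   32.5] [-0.2  1.1  1.4] 7.02
```

View pics/g.png

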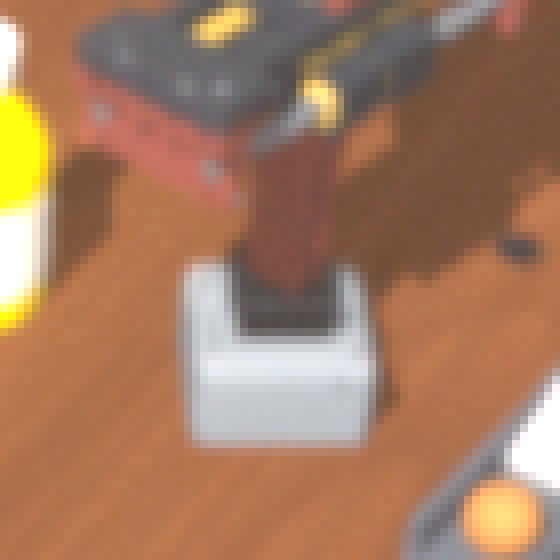

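The fingers are centred on the square cap, and contact came at about 36 again. I'll press on.

Request:
move_arm([
  [0,0,2,0,0,0],
  [0,0,2,0,0,0],
  [0,0,2,0,0,0],
])

```text
t: 7.27
ee_pos: [563.1, -282.4, 26.6]
orientation: [-0.363, -3.12, -0.0]
ft_force: [-2.1, 0.1, 3.4]
width: 0.8
```

Request:
move_arm([
  [0,0,1,0,0,0],
])

```text
t: 7.35
ee_pos: [563.1, -282.4, 25.4]
orientation: [-0.363, -3.12, -0.0]
ft_force: [-1.3, -0.1, 2.5]
width: 0.2
```

Request:
move_arm([
  [0,0,1,0,0,0],
])

```text
t: 7.43
ee_pos: [563.1, -282.4, 24.3]
orientation: [-0.363, -3.12, -0.0]
ft_force: [-0.8, 1.0, 5.0]
width: 0.3
```

Request:
move_arm([
  [0,0,0.5,0,0,0],
])

```text
t: 7.52
ee_pos: [563.2, -282.4, 23.9]
orientation: [-0.363, -3.12, -0.0]
ft_force: [-1.5, 0.4, 6.5]
width: 0.7
```

Dust bottomed at 6.5 N. Now I'll lift and check.

Request:
move_arm([
  [0,0,-5,0,0,0],
  [0,0,-15,0,0,0],
  [0,0,-30,0,0,0],
  [0,0,-30,0,0,0],
  [0,0,-30,0,0,0],
])

```text
t: 7.93
ee_pos: [558.5, -280.0, 129.6]
orientation: [-0.362, -3.106, -0.008]
ft_force: [0.1, -0.2, 0.7]
width: 0.4
```

```bash
python3 snap.py 315 125 h;python3 go.py 452.5 269 140
```

```text
[ 562.  -281.9  136.2] [ 1.9 -1.4  5.1] 7.98
t 7.98 p [ 562.  -281.9  136.2] F [ 1.88 -1.42  5.07] w 0.4
[[-0.973, 0.23, -0.005], [0.23, 0.973, 0.003], [0.006, 0.001, -1.0]]
tool delta [233.1 511.   -1.8] rows 15 each [15.5 34.1 -0.1]
tilt corr (tool) [ 0.0014 -0.0056  0.    ]
```

View pics/h.png

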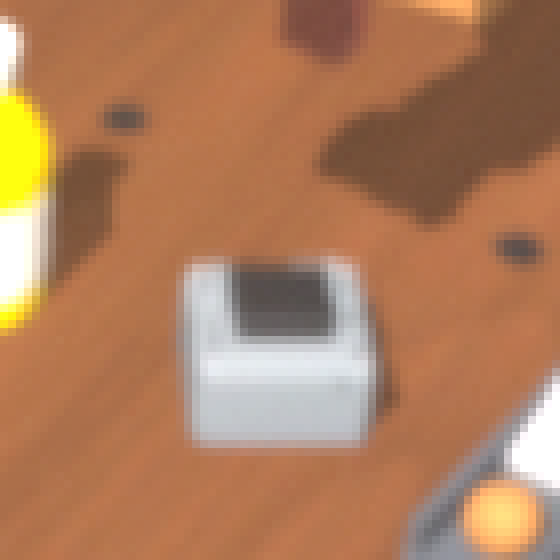

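The square cap is down flat. Next is the router.

Request:
move_arm([
  [16,35,0,0,0,0],
  [16,35,0,0,0,0],
  [16,35,0,0,0,0],
  [16,35,0,0,0,0],
  [16,35,0,0,0,0],
])

```text
t: 8.4
ee_pos: [529.5, -96.2, 141.8]
orientation: [0.378, 3.107, -0.006]
ft_force: [0.2, 0.5, -0.3]
width: 0.4
```

Request:
move_arm([
  [16,35,0,0,0,0],
  [16,35,0,0,0,0],
  [16,35,0,0,0,0],
  [16,35,0,0,0,0],
  [16,35,0,0,0,0],
])

```text
t: 8.82
ee_pos: [491.4, 101.0, 141.3]
orientation: [0.381, 3.103, -0.005]
ft_force: [0.5, -0.1, 0.2]
width: 0.1
```

```bash
python3 go.py 452.5 269 140
```

```text
t 8.82 p [491.4 101.  141.3] F [ 0.47 -0.11  0.18] w 0.1
[[-0.97, 0.242, 0.015], [0.242, 0.97, -0.005], [-0.016, -0.001, -1.0]]
tool delta [ 7.840e+01  1.537e+02 -1.000e-01] rows 5 each [15.7 30.7 -0. ]
tilt corr (tool) [-0.0013  0.0159 -0.    ]
```

Request:
move_arm([
  [17,33,0,0,0.016,0],
  [17,33,0,0,0,0],
  [17,33,0,0,0,0],
  [17,33,0,0,0,0],
  [0,0,0,0,0,0],
])

```text
t: 9.23
ee_pos: [454.1, 258.3, 141.9]
orientation: [0.375, 3.116, 0.004]
ft_force: [0.3, -0.5, -0.2]
width: 0.5
```

```bash
python3 go.py 452.5 269 60
```

```text
t 9.23 p [454.1 258.3 141.9] F [ 0.27 -0.45 -0.22] w 0.5
[[-0.971, 0.238, 0.003], [0.238, 0.971, 0.002], [-0.003, 0.003, -1.0]]
tool delta [ 4.3  9.8 81.9] rows 3 each [ 1.4  3.3 27.3]
tilt corr (tool) [ 0.0026  0.0026 -0.    ]
```

Request:
move_arm([
  [2,5,25,0,0,0],
  [2,4,25,0,0,0],
  [0,0,20,0,0,0],
  [0,0,8,0,0,0],
  [0,0,0,0,0,0],
])

```text
t: 9.65
ee_pos: [454.1, 272.1, 63.2]
orientation: [0.363, 3.112, 0.009]
ft_force: [0.3, -0.2, 0.4]
width: 0.3
```

```bash
python3 go.py 452.5 269 50; python3 snap.py 240 275 i
```

```text
t 9.65 p [454.1 272.1  63.2] F [ 0.3  -0.16  0.42] w 0.3
[[-0.973, 0.23, 0.01], [0.23, 0.973, 0.005], [-0.008, 0.007, -1.0]]
tool delta [ 0.9 -3.5 13.1] rows 1 each [ 0.9 -3.5 13.1]
tilt corr (tool) [ 0.007   0.0082 -0.    ]
[454.3 272.1  63.8] [-0.   0.4 -0.5] 9.7
```

View pics/i.png

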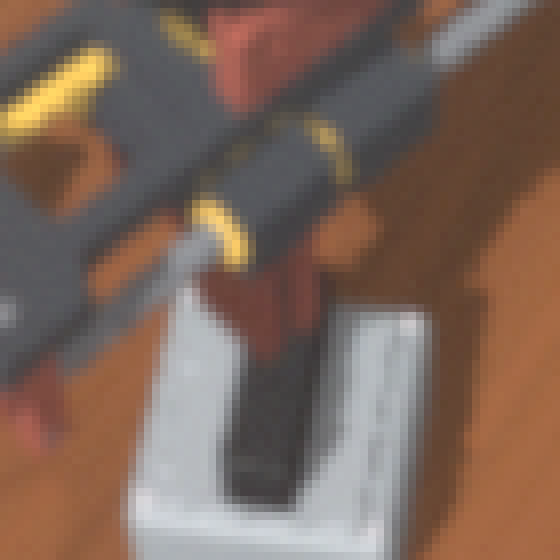

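Request:
move_arm([
  [1,-3,6,0.007,0.008,0],
  [0,0,6,0,0,0],
  [0,0,4,0,0,0],
  [0,0,3,0,0,0],
])

```text
t: 10.03
ee_pos: [455.5, 269.0, 46.8]
orientation: [0.367, 3.116, 0.004]
ft_force: [-0.6, -0.5, 0.1]
width: 0.5
```

```bash
python3 go.py 452.5 269 37
```

```text
t 10.03 p [455.5 269.   46.8] F [-0.61 -0.47  0.09] w 0.5
[[-0.973, 0.232, 0.005], [0.232, 0.973, 0.002], [-0.004, 0.003, -1.0]]
tool delta [ 2.9 -0.7  9.8] rows 1 each [ 2.9 -0.7  9.8]
tilt corr (tool) [ 0.0033  0.0039 -0.    ]
```

Request:
move_arm([
  [3,0,3,0.003,0.004,0],
  [0,0,2,0,0,0],
  [0,0,2,0,0,0],
])

```text
t: 10.28
ee_pos: [453.0, 269.7, 39.7]
orientation: [0.369, 3.119, 0.001]
ft_force: [-0.3, -1.0, -0.3]
width: 0.3
```

Request:
move_arm([
  [0,0,2,0,0,0],
])

```text
t: 10.37
ee_pos: [453.0, 269.8, 37.7]
orientation: [0.368, 3.119, 0.002]
ft_force: [0.1, 1.0, -0.6]
width: 0.6
```

Request:
move_arm([
  [0,0,2,0,0,0],
])

```text
t: 10.45
ee_pos: [453.1, 269.9, 35.6]
orientation: [0.368, 3.119, 0.002]
ft_force: [-0.8, -0.4, 2.3]
width: 0.6
```

Request:
move_arm([
  [0,0,2,0,0,0],
])

```text
t: 10.53
ee_pos: [453.1, 269.9, 33.6]
orientation: [0.368, 3.119, 0.002]
ft_force: [-0.6, -1.0, 3.2]
width: 0.5
```

```bash
python3 snap.py 240 275 j
```

```text
[453.  269.8  33.3] [ 0.3 -0.   0.9] 10.58
```

View pics/j.png

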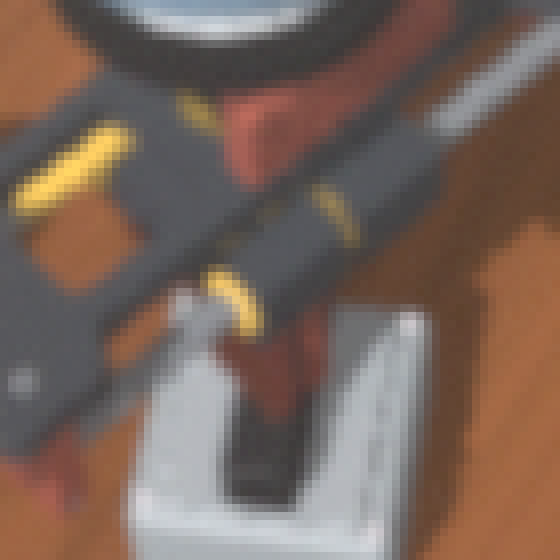

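The fingertip is on the middle of the bar, so I'll press on.

Request:
move_arm([
  [0,0,2,0,0,0],
  [0,0,2,0,0,0],
  [0,0,2,0,0,0],
])

```text
t: 10.83
ee_pos: [453.1, 269.9, 27.3]
orientation: [0.368, 3.119, 0.002]
ft_force: [-0.3, -0.4, 2.9]
width: 0.6
```

Request:
move_arm([
  [0,0,2,0,0,0],
])

```text
t: 10.92
ee_pos: [453.1, 269.9, 25.2]
orientation: [0.368, 3.119, 0.002]
ft_force: [-0.4, -0.8, 2.7]
width: 0.5
```

Request:
move_arm([
  [0,0,1,0,0,0],
])

```text
t: 11.0
ee_pos: [453.1, 269.9, 24.0]
orientation: [0.368, 3.119, 0.002]
ft_force: [-0.9, -1.4, 5.4]
width: 0.7
```

Router bottomed. I'll lift, move back towards the start and check everything.

Request:
move_arm([
  [0,0,-5,0,0,0],
  [0,0,-15,0,0,0],
  [0,0,-35,0,0,0],
  [0,0,-35,0,0,0],
  [0,0,-35,0,0,0],
])

```text
t: 11.42
ee_pos: [447.9, 267.0, 145.6]
orientation: [-0.367, -3.108, 0.013]
ft_force: [-0.7, 0.6, -0.5]
width: 0.6
```

```bash
python3 go.py 149 580 200
```

```text
t 11.42 p [447.9 267.  145.6] F [-0.75  0.56 -0.54] w 0.6
[[-0.972, 0.233, -0.013], [0.233, 0.972, -0.007], [0.011, -0.01, -1.0]]
tool delta [364.2 234.2 -52.6] rows 11 each [33.1 21.3 -4.8]
tilt corr (tool) [-0.01   -0.0114  0.    ]
```

Request:
move_arm([
  [35,0,-15,-0.01,-0.01,0],
  [35,0,-15,0,0,0],
  [35,0,-10,0,0,0],
  [35,0,-10,0,0,0],
  [0,0,0,0,0,0],
])

```text
t: 11.83
ee_pos: [313.3, 303.1, 206.3]
orientation: [0.375, 3.107, 0.021]
ft_force: [-0.1, -0.5, -0.1]
width: 0.7
```

Request:
move_arm([
  [15,35,0,0,0,0],
  [15,35,0,0,0,0],
  [15,35,0,0,0,0],
  [0,0,0,0,0,0],
  [0,0,0,0,0,0],
])

```text
t: 12.25
ee_pos: [293.2, 420.5, 210.0]
orientation: [0.373, 3.103, 0.028]
ft_force: [-0.6, -0.7, -0.3]
width: 0.5
```

```bash
python3 look.py z | tail -8
python3 - <<'E'
import re
s=open('meas.py').read()
s=s.replace('(299,229)','(298,231)').replace('(312,186)','(312,188)').replace('(385,186)','(384,188)').replace('(315,125)','(314,129)').replace('(240,286)','(238,291)')
open('meas2.py','w').write(s)
E
python3 meas2.py z
```

```text
qpos [ 0.94   0.232  1.883 -0.006  1.003 -0.387]
qvel [-0.019 -0.014  0.022 -0.002  0.004 -0.003]
joint_torque [  0.827 -40.836 -26.766   0.099  -0.115   0.041]
ee_pos [293.615 419.467 209.992]
orientation [0.376 3.103 0.028]
ft_force [-0.878 -0.526  0.107]
moment [-0.011  0.061 -0.002]
width 0.47
lamp top z 47.6 ctr [457.1 -58.1] size 46.2 43.1 ang 80.0 n 106 mean [457.6 -55.2  47.3]
lamp side z 583.5 ctr [265.2 444.1] size 20.9 31.5 ang 26.3 n 2107 mean [266.9 442.3 583.3]
dust top z 48.1 ctr [ 562.2 -282.7] size 35.6 38.2 ang 32.5 n 168 mean [ 562.2 -282.9   48.3]
dust side z 584.0 ctr [283.3 405.8] size 23.7 46.6 ang 29.3 n 2102 mean [282.2 411.7 583.6]
router top z 48.5 ctr [451.7 268.1] size 26.5 53.6 ang 36.5 n 130 mean [452.8 268.   48.7]
router side z 474.2 ctr [306.9 448.5] size 1.2 16.7 ang 60.8 n 61 mean [305.5 449.4 474.1]
stop top z 59.6 ctr [610.5  89.9] size 42.3 47.5 ang 30.6 n 155 mean [610.9  90.5  59.9]
stop side z 560.4 ctr [305.  449.6] size 5.1 43.8 ang 56.8 n 632 mean [303.3 450.7 560.1]
```

View pics/z_top.png

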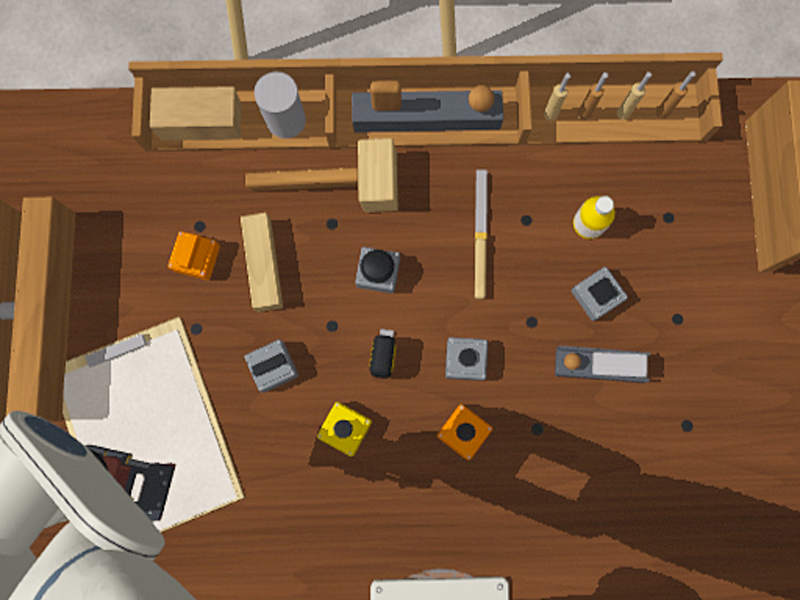

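View pics/z_side.png

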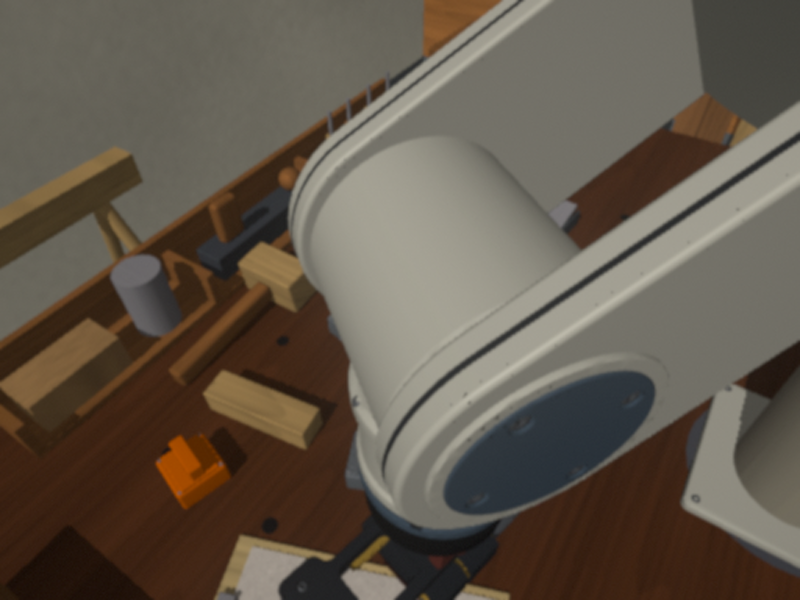

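From the top camera the three caps are at about 48 mm (lamp 467,358; dust 603,290; router 270,364) and the mushroom (378,267) is still at about 60 mm. Nothing else has shifted, and the arm hovers clear at z≈210. The arm blocks the side view, so this height check comes from the top camera only. I'm handing in.

```bash
python3 -c "
from workcell import ctrl
print(ctrl.close_job())"
```

```text
the job is handed in; nothing more can be done
None
```

I pressed the grey lamp, dust extractor and router caps in that order with the shut fingertips, each to its bottom stop. Peak readings were 5.2, 6.5 and 5.4 N. I then lifted clear and handed the job in at about 12.3 s.

**Last checks:** The top camera showed the three caps at 47.6, 48.1 and 48.5 mm, so each is fully down. The mushroom stop was still at 59.6 mm. The pods were within a few mm of their starting places, and by eye the bystanders had not moved.

**What disagreed:**
- **Fingertip height:** the reported TCP height read about 22–24 mm below the real fingertips. The side camera showed it, and contact with the caps confirmed it, so I set the press depths by contact force and camera, not by the reported height.
- **Side view:** the arm blocked the side camera at the end, so the final cap heights come from the top camera only. Side-camera crops taken just after each press showed the lamp and dust caps down; I took none of the router.

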